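# Turn the tumbler's label to the front

### The job

On the desk a steel tumbler and a cactus pot each stand on a small turntable of their own. With a fingertip, roll the tumbler round by its edge until its paper label faces front, right over the pointer on its turntable's foot. Leave the cactus pot as it is.

Things in the scene. Friction and masses are not known exactly. Their poses are not given: they have to be found in the camera images.
- tumbler_stand: Grey foot of the tumbler's turntable, fixed to the desk: a disc with one pointer, 16 mm wide, 8 mm high, reaching 128 mm from the centre along the foot's own -x: the front. Origin: centre of the underside, on the vertical turning axis; z up. The white plate on it is 160 mm across, its top 24 mm above the desk. The cactus pot has a turntable just like it.
- tumbler_lid (a point): Centre of the tumbler's flat black screw lid, 100 mm across, top 152 mm above the desk, on the turning axis; too wide to grasp. Lid, tumbler and plate turn as one, endlessly either way, with light friction (0.025 N m), stay as left, cannot tip; pressed down they give 0.4 mm per N, at most 5 mm. A fingertip pressed on the lid with 5 N, 35 to 40 mm from the axis, and led in a circle turns it.
- tumbler_label (a point): Middle of the paper label's tongue, on the lid's top 40 mm from the axis. The label is white paper 48 mm high round some 50 degrees of the tumbler's side; its 24 mm wide tongue runs over the lid's edge 27 mm inward, flat, not in the way. The label faces from the axis to this point; at the start 55 to 180 degrees from the pointer, to either side.
- pot_label (a point): Middle of the paper label on the side of the green ceramic cactus pot, 53 mm from the pot's turning axis, 66 mm above the desk. Pot 116 mm across at the rim, cactus up to 176 mm above the desk, axis 260 mm or more from the tumbler's. It turns as easily as the tumbler and is to be left as it is.
Things that resemble listed ones, but are neither listed nor needed, are in the scene too. Leave any blue or purple look-alike of the tumbler_stand alone.

How it is judged (in metres and radians):
On the way:
1. a fingertip pushes or presses on the tumbler or its turntable (contact force between the fingers and tumbler_stand above 0.5 N), for 0.1 s.
At the end, for the whole second after the job is handed in: The middle of the tumbler's label is within 15 degrees of the pointer on its turntable's foot (the label point at most 10 mm to either side of the pointer's line, on the pointer's side), and stays there (x of tumbler_label in the frame of tumbler_stand below 0 m and y of tumbler_label in the frame of tumbler_stand between -0.01035 and 0.01035 m); the robot touches nothing.
It fails at once if the cactus pot was turned (its label moved more than 15 mm) (distance of pot_label from where it was at the start of the episode above 0.015 m).
It also fails if it takes over 45 s, if anything falls off the work surface, if the arm or the gripper's body presses on something with over 40 N, if the wrist force passes 120 N, or if a joint passes its speed limit or range.

### The arm

A 7-joint arm with a two-finger parallel gripper is mounted at the origin on the work surface. World frame = base frame: x ahead of the robot, y to its left, z up, the work surface at z = 0. Lengths are in m, angles in degrees, forces in N, time in s.
With the tool pointing down it reaches from about 0.425 to 0.875 m from the base axis. Payload 4.7 kg.
Tool frame: the origin (TCP) lies at the very end of the fingers, on their centre line; the grasp point (between the pads) lies 19 mm behind it (pinch_z is the distance from the TCP to the grasp point, in m); z points along the fingers, y is the direction in which the jaws open and shut (so a half turn about z gives the same grasp; the last joint's range is limited). The gripper opens to 87 mm and grips with 3 to 60 N. Pads are 19 mm wide; open, the fingers measure 117 mm over their backs; the gripper's body (75 mm by 190 mm) begins 51 mm behind the grasp point.
Start: joints at [-63.02, 18.392, -4.016, 83.108, 1.295, 78.541, -3.26], TCP at [0.287, 0.583, 0.223] pointing down, gripper open.
Joint ranges: [-163.93, 163.93], [-17.29, 119.83], [-79.2, 71.16], [3.27, 140.29], [-89.18, 269.18], [5.43, 117.66], [-154.24, 154.24]. Speed limits (degrees/s): [147.25, 147.25, 180, 180, 180, 180, 180].

### API

Orientations are given as [roll, pitch, yaw] about the fixed x, y, z axes, in that order (R = Rz(yaw) Ry(pitch) Rx(roll)).
In Python, from cell import get_obs, read_camera, camera_params, sign_off, pinch_z gives the robot as it stands.
- The arm moves only by the shell command python3 -m handwheel 'ROWS' [FORCE]. ROWS is JSON, a list of rows, each a list of 5 numbers: the finger opening in m, from 0 to 0.087, then the shift along the tool's x, y, z in m, then the turn about the tool's z in rad. In form: [[jaw, tx, ty, tz, twist], ...]. A call has 1 to 20 rows; each row is the pose to reach, as a shift and turn from the pose commanded when the call began, along the tool's axes at that moment; what a row does not reach only later rows make up. A row lasts 1/10 s, in which the tool goes at most 50 mm and 8.59 degrees, less where a joint would pass 70% of its speed; a pose out of reach is approached as far as the arm can. A call with a gripper value outside its range is refused whole. The fingers move at their own pace and stop on an object; FORCE is the grip in N (left out, the last holds). Time passes only in rows, so rows that repeat a pose let the fingers close. It gives the time, the measured TCP pose, the force and the opening at its end, in the units of the state.
- get_obs(): the state, without advancing time (a new reading comes with each control period).
- read_camera(name): name is "side" or "top" or "wrist"; returns the picture (400x640x3 uint8, blue, green, red); there is no depth.
- camera_params(name): a dict with "camera_matrix" (3x3 intrinsics, pixels), "R" (3x3) and "t" (3): a world point X has camera coordinates R X + t. Camera axes: x right, y down, z forward; pixel columns grow to the right and rows downward; lengths in m; the calibration is good to about 2 mm. A picture is of the moment at which its call begins: read the wrist's pose just before it. camera_params takes no time and is no camera call; for the wrist camera it gives the pose at the moment of the call.
- sign_off(): hands the job in, once; it reports no verdict.
The state is a dict: "time_s": time; "qpos": joint angles; "joint_velocities": joint speeds; "effort": joint torques, N m; "tool_pos": TCP position; "tool_rot": TCP orientation; "force": force on the tool from outside, world axes, zero at the start; "wrist_torque": the same for the moment, N m; "grip_width": finger opening in m.
Only numpy, scipy, OpenCV 4.12 (cv2) and the standard library are available. Lean on these libraries where they do the work, as an engineer would, in place of code of your own. Each camera call takes 0.05 s, during which the arm holds its last target.

## Working session

There is one attempt and no reset: what is moved stays moved. The work goes in short steps, Python scripts to look and compute and a shell command to move; the robot and the scene stay as the last step left them, time stands still between calls to the robot, and variables do not carry over. Pictures are saved under pics/ and viewed, and the job is handed in when it is done.

```bash
mkdir -p pics; ls
python3 - <<'E'
from cell import *
import cv2
o=get_obs();print(o['tool_pos'],o['tool_rot'],o['force'],pinch_z)
for n in['side','top','wrist']:
    cv2.imwrite(f'pics/{n}0.png',read_camera(n));p=camera_params(n);print(n,p)
E
```

```text
pics
[0.28650906 0.58282135 0.22147569] [-1.79889761e+02  7.32862484e-03  1.53827419e+02] [ 1.14005964 -0.28591298  0.32189499] 0.0187
side {'camera_matrix': array([[411.61913563,   0.        , 324.23535226],
       [  0.        , 411.61913563, 195.98573688],
       [  0.        ,   0.        ,   1.        ]]), 'R': array([[ 0.97404275, -0.22560724, -0.0184959 ],
       [-0.1299566 , -0.49043064, -0.86173608],
       [ 0.18534294,  0.84177144, -0.50701956]]), 't': array([-0.50402469,  0.1178749 ,  1.08983848])}
top {'camera_matrix': array([[370.18335957,   0.        , 317.61207562],
       [  0.        , 370.18335957, 198.46485351],
       [  0.        ,   0.        ,   1.        ]]), 'R': array([[-0.01076996, -0.99993988,  0.00205897],
       [-0.97766656,  0.01009782, -0.20991934],
       [ 0.20988593, -0.00427381, -0.97771654]]), 't': array([-0.08286283,  0.50747368,  1.17881444])}
wrist {'camera_matrix': array([[309.45313728,   0.        , 315.49813779],
       [  0.        , 309.45313728, 204.87415553],
       [  0.        ,   0.        ,   1.        ]]), 'R': array([[ 4.41022696e-01,  8.97495807e-01, -5.07665893e-04],
       [ 8.56688914e-01, -4.20801737e-01,  2.98345443e-01],
       [ 2.67550158e-01, -1.32012023e-01, -9.54457825e-01]]), 't': array([-0.64969745, -0.03532301,  0.39070013])}
```

View pics/top0.png

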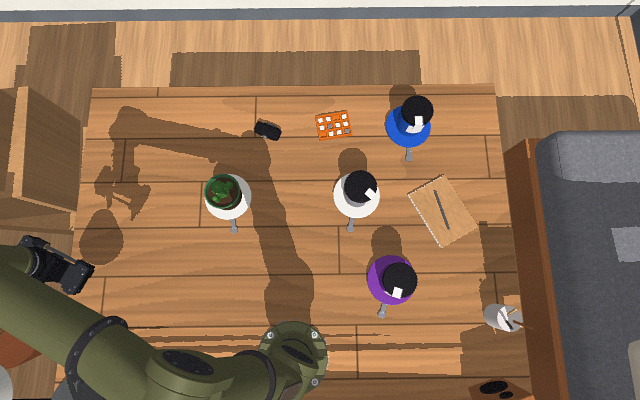

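View pics/side0.png

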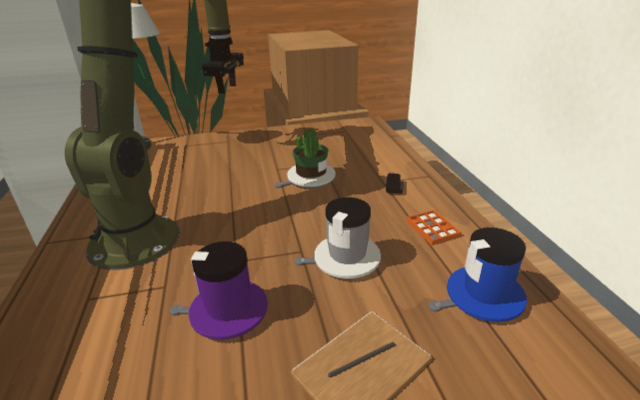

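View pics/wrist0.png

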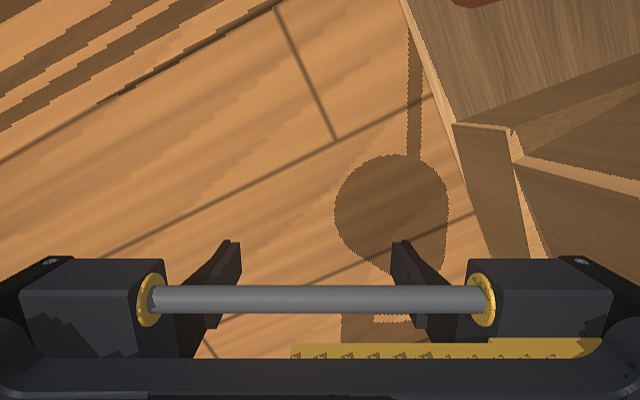

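Top view: the steel tumbler on its white plate is at about (358,190), its tongue at about (369,195) and the pointer tip at about (350,230). The cactus pot is at (227,195). The purple and blue tumblers are look-alikes.

```bash
cat > h.py <<'E'
from cell import *
import cv2,numpy as np
def ray(n,px,z,p=None):
    p=p or camera_params(n);K,R,t=p['camera_matrix'],p['R'],p['t']
    d=R.T@np.linalg.inv(K)@np.array([px[0],px[1],1.]);c=-R.T@t
    return c+d*(z-c[2])/d[2]
def proj(n,X):
    p=camera_params(n);v=p['camera_matrix']@(p['R']@np.array(X)+p['t']);return v[:2]/v[2]
E
python3 - <<'E'
from h import *
for n,box in(('top',(320,165,400,240)),('side',(290,190,390,285))):
    im=cv2.imread(f'pics/{n}0.png');x0,y0,x1,y1=box;c=im[y0:y1,x0:x1]
    cv2.imwrite(f'pics/{n}0c.png',cv2.resize(c,None,fx=6,fy=6,interpolation=cv2.INTER_NEAREST))
    g=c.max(2)
    m=(g<45).astype(np.uint8)
    N,l,s,ce=cv2.connectedComponentsWithStats(m)
    for i in range(1,N):
        if s[i,4]>60:print(n,'dark',s[i],ce[i]+[x0,y0])
    m=((c.min(2)>200)).astype(np.uint8)
    N,l,s,ce=cv2.connectedComponentsWithStats(m)
    for i in range(1,N):
        if s[i,4]>20:print(n,'white',s[i],ce[i]+[x0,y0])
E
```

```text
top dark [ 24   5  33  33 717] [359.19665272 185.17015342]
top white [ 14  14  46  39 750] [355.25066667 202.79733333]
side dark [ 36   8  44  29 874] [349.33981693 210.84668192]
side white [44 23 13  8 62] [339.80645161 216.24193548]
side white [ 25  50  62  35 734] [337.70027248 262.82288828]
```

Run:
```python
import cv2,numpy as np
a=cv2.imread('pics/top0c.png');print(a.shape,cv2.imread('pics/side0c.png').shape)
```

```text
(450, 480, 3) (570, 600, 3)
```

View pics/top0c.png

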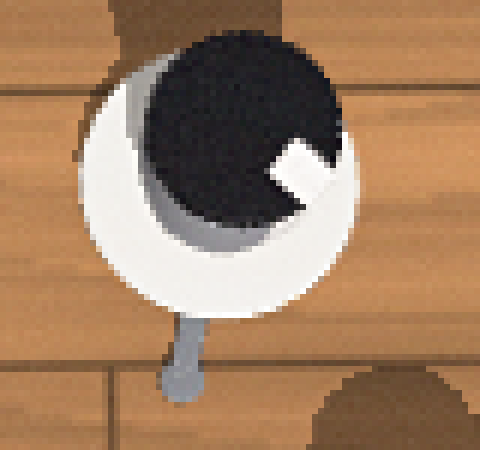

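View pics/side0c.png

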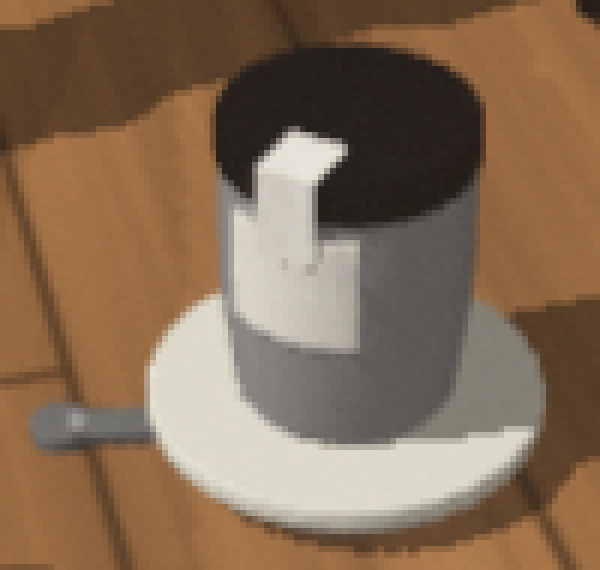

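Crop of the top view: lid circle centre is about (360.7,186.5), tongue middle about (370.0,193.3) and pointer knob about (350.3,228.8). In the side crop the lid spans x 213–485 and the tongue middle is about (340,216).

Run:
```python
from h import *
c=ray('top',(360.7,186.5),.152);w=ray('top',(370.,193.3),.152);p=ray('top',(350.3,228.8),.008)
pl=ray('top',(320+219/6,165+178/6),.024)
print('lid',c,'plate',pl,'tongue',w,np.linalg.norm(w-c),'ptr',p,np.linalg.norm((p-c)[:2]))
r=ray('top',(320+343/6,186.5),.152);print('radius',np.linalg.norm(r-c))
cs=ray('side',(290+349/6,190+135/6),.152);ws=ray('side',(340.1,216),.152);ps=ray('side',(290+50/6,190+425/6),.008)
print('side',cs,ws,np.linalg.norm(ws-cs),ps)
A=lambda a,b:np.degrees(np.arctan2(*(a-b)[[1,0]]))
print(A(w,c),A(p,c),A(ws,cs),A(ps,cs),A(p,pl))
print('pot',ray('top',(227,198),.024))
```

```text
lid [ 0.52185796 -0.22095391  0.152     ] plate [ 0.52491623 -0.22152313  0.024     ] tongue [ 0.50007529 -0.24874764  0.152     ] 0.03531255020141246 ptr [ 0.40986782 -0.19834459  0.008     ] 0.11424961130074986
radius 0.05075752737804236
side [ 0.51927944 -0.23862292  0.152     ] [ 0.49844827 -0.2477074   0.152     ] 0.02272587615093314 [ 0.4070683  -0.20040822  0.008     ]
-128.0867189836165 168.58616472598828 -156.43798415198106 161.19317476930868 168.60923131939333
pot [0.5178159  0.22079685 0.024     ]
```

```bash
cat >> h.py <<'E'
C=np.array([.523,-.2212])
def totool(P,P0=None,yaw=None):
    o=get_obs();P0=o['tool_pos'] if P0 is None else P0
    from scipy.spatial.transform import Rotation as Ro
    r=Ro.from_euler('xyz',o['tool_rot'],degrees=True)
    return r.inv().apply(np.array(P)-P0)
E
python3 - <<'E'
from h import *
a=np.radians(153.8)
for P in([.2865,.5828,.28],[.36,.35,.28],[.42,.1,.28],[*(C+.037*np.array([np.cos(a),np.sin(a)])),.2]):print(np.round(P,4),np.round(totool(P),4))
E
```

```text
[0.2865 0.5828 0.28  ] [-0.     -0.0002 -0.0583]
[0.36 0.35 0.28] [-0.1687 -0.1768 -0.058 ]
[0.42 0.1  0.28] [-0.3328 -0.3747 -0.0577]
[ 0.4898 -0.2049  0.2   ] [-0.5299 -0.6174  0.0227]
```

```bash
python3 -m handwheel '[[0,0,0,-0.03,0],[0,0,0,-0.058,0],[0,-0.03,-0.03,-0.058,0],[0,-0.06,-0.06,-0.058,0],[0,-0.09,-0.09,-0.058,0],[0,-0.12,-0.12,-0.058,0],[0,-0.15,-0.155,-0.058,0],[0,-0.17,-0.18,-0.058,0],[0,-0.2,-0.21,-0.058,0],[0,-0.23,-0.245,-0.058,0],[0,-0.26,-0.28,-0.058,0],[0,-0.29,-0.32,-0.058,0],[0,-0.32,-0.355,-0.058,0],[0,-0.335,-0.375,-0.058,0],[0,-0.335,-0.375,-0.058,0]]' 20
```

```text
time_s: 1.65
tool_pos: [0.4226, 0.0948, 0.2807]
tool_rot: [180.0, 0.0, 153.4]
force: [-0.5, -0.2, 0.2]
grip_width: 0.0003
```

```bash
python3 -m handwheel '[[0,-0.03,-0.035,0,0],[0,-0.06,-0.07,0,0],[0,-0.09,-0.11,0,0],[0,-0.12,-0.15,0,0],[0,-0.15,-0.185,0,0],[0,-0.18,-0.22,0,0],[0,-0.195,-0.242,0.02,0],[0,-0.195,-0.242,0.05,0],[0,-0.195,-0.242,0.08,0],[0,-0.195,-0.242,0.08,0],[0,-0.195,-0.242,0.08,0]]'
python3 - <<'E'
from h import *
o=get_obs();print(o['tool_pos'],o['tool_rot'],o['qpos'],o['force'])
for n in('side','wrist'):cv2.imwrite(f'pics/{n}1.png',read_camera(n))
P=np.array(o['tool_pos']);print('polar',np.hypot(*(P[:2]-C)),np.degrees(np.arctan2(*(P[:2]-C)[::-1])))
E
```

```text
time_s: 2.75
tool_pos: [0.4906, -0.2032, 0.2007]
tool_rot: [-180.0, -0.0, 153.9]
force: [0.3, 0.7, 0.3]
grip_width: 0.0005
[ 0.49056395 -0.20316746  0.2007456 ] [-1.79987883e+02 -4.11489505e-02  1.53906273e+02] [-22.27107727   4.93781311  44.57205652 103.13074531  -3.60393555
  73.42041839  87.13290333] [0.26873812 0.65486076 0.26801625]
polar 0.03711158469372238 150.92850935158503
```

View pics/wrist1.png

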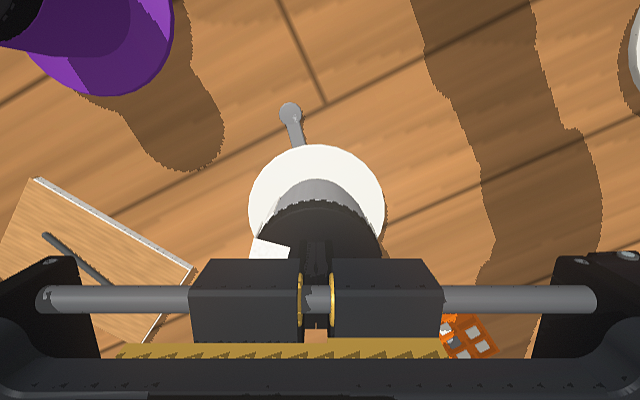

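View pics/side1.png

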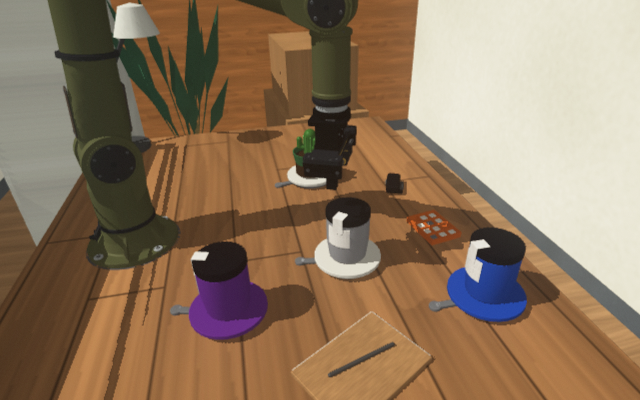

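The wrist view shows the closed fingers above the lid of the grey/white turntable, with the tongue at (270,248) and the pointer at (290,115). Now I lower the tip onto the lid.

```bash
python3 -m handwheel '[[0,0,0,0.03,0],[0,0,0,0.042,0],[0,0,0,0.046,0],[0,0,0,0.048,0],[0,0,0,0.0495,0],[0,0,0,0.0505,0],[0,0,0,0.0505,0],[0,0,0,0.0505,0]]'
```

```text
time_s: 3.65
tool_pos: [0.4908, -0.2043, 0.1509]
tool_rot: [180.0, 0.1, 153.8]
force: [-0.7, 0.8, 4.2]
grip_width: 0.0002
```

Run:
```python
from h import *
P=np.array([.4905,-.2045,.151]);v=P[:2]-C;print(np.hypot(*v),np.degrees(np.arctan2(v[1],v[0])))
for a in range(4,69,4):
    t=np.radians(-a);Q=C+np.array([[np.cos(t),-np.sin(t)],[np.sin(t),np.cos(t)]])@v
    print(a,np.round(totool([*Q,.151],P),4),round(-t,3))
```

```text
0.03653956759459535 152.80380909397005
4 [-0.0001  0.0025  0.    ] 0.07
8 [-0.0004  0.0051  0.    ] 0.14
12 [-0.0009  0.0076  0.    ] 0.209
16 [-0.0016  0.01    0.    ] 0.279
20 [-0.0024  0.0125  0.    ] 0.349
24 [-0.0034  0.0148  0.    ] 0.419
28 [-0.0046  0.0171  0.    ] 0.489
32 [-0.0059  0.0193  0.    ] 0.559
36 [-0.0074  0.0213  0.    ] 0.628
40 [-0.009   0.0233  0.    ] 0.698
44 [-0.0107  0.0252  0.    ] 0.768
48 [-0.0126  0.0269  0.    ] 0.838
52 [-0.0146  0.0285  0.    ] 0.908
56 [-0.0166  0.03    0.    ] 0.977
60 [-0.0188  0.0313  0.    ] 1.047
64 [-0.0211  0.0325  0.    ] 1.117
68 [-0.0235  0.0335  0.0001] 1.187
```

```bash
python3 -m handwheel '[[0,0,0,0.0007,0],[0,-0.0001,0.0025,0.0007,0.07],[0,-0.0004,0.0051,0.0007,0.14],[0,-0.0009,0.0076,0.0007,0.209],[0,-0.0016,0.01,0.0007,0.279],[0,-0.0024,0.0125,0.0007,0.349],[0,-0.0034,0.0148,0.0007,0.419],[0,-0.0046,0.0171,0.0007,0.489],[0,-0.0059,0.0193,0.0007,0.559],[0,-0.0074,0.0213,0.0007,0.628],[0,-0.0074,0.0213,0.0007,0.628]]'
python3 - <<'E'
from h import *
for n in('side','top'):cv2.imwrite(f'pics/{n}2.png',read_camera(n))
im=cv2.imread('pics/side2.png')[190:285,290:390];cv2.imwrite('pics/side2c.png',cv2.resize(im,None,fx=6,fy=6,interpolation=0))
E
```

```text
time_s: 4.75
tool_pos: [0.5069, -0.1878, 0.1501]
tool_rot: [179.9, -0.0, 117.8]
force: [-1.7, 1.6, 7.8]
grip_width: 0.0006
```

View pics/side2c.png

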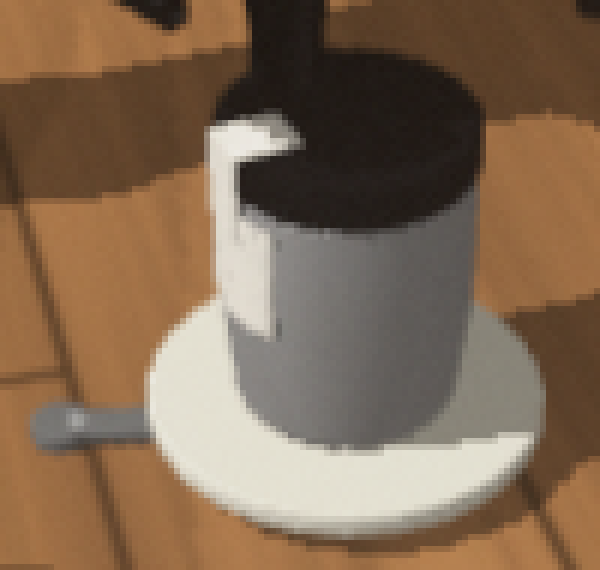

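The lid follows the finger: the tongue has moved left in the side view, to about (331.7,212). I'll continue the arc for the remaining ~27°.

Run:
```python
from h import *
w=ray('side',(331.7,212.5),.150);print(w,np.hypot(*(w[:2]-C)),np.degrees(np.arctan2(*(w[:2]-C)[::-1])))
P=np.array(get_obs()['tool_pos']);v=P[:2]-C;print(P,np.hypot(*v),np.degrees(np.arctan2(v[1],v[0])))
for a in range(4,33,4):
    t=np.radians(-a);Q=C+np.array([[np.cos(t),-np.sin(t)],[np.sin(t),np.cos(t)]])@v
    print(a,np.round(totool([*Q,P[2]],P),4),round(-t,3))
```

```text
[ 0.48486748 -0.22639342  0.15      ] 0.0384845516053843 -172.24437383862102
[ 0.50684209 -0.18780665  0.15014753] 0.03709708392585087 115.82076917745488
4 [-0.0002  0.0026  0.    ] 0.07
8 [-0.0005  0.0051  0.    ] 0.14
12 [-0.0011  0.0077  0.    ] 0.209
16 [-0.0018  0.0102  0.    ] 0.279
20 [-0.0027  0.0126  0.    ] 0.349
24 [-0.0037  0.015   0.    ] 0.419
28 [-0.005   0.0173  0.    ] 0.489
32 [-0.0063  0.0194  0.    ] 0.559
```

```bash
python3 -m handwheel '[[0,-0.0002,0.0026,0,0.07],[0,-0.0005,0.0051,0,0.14],[0,-0.0011,0.0077,0,0.209],[0,-0.0018,0.0102,0,0.279],[0,-0.0028,0.013,0,0.36],[0,-0.0028,0.013,0,0.36],[0,-0.0028,0.013,0,0.36],[0,-0.0028,0.013,-0.01,0.36],[0,-0.0028,0.013,-0.05,0.36],[0,-0.0028,0.013,-0.1,0.36],[0,-0.0028,0.013,-0.13,0.36],[0,-0.0028,0.013,-0.13,0.36]]'
python3 - <<'E'
from h import *
for n in('side','top','wrist'):cv2.imwrite(f'pics/{n}3.png',read_camera(n))
im=cv2.imread('pics/side3.png')[190:285,290:390];cv2.imwrite('pics/side3c.png',cv2.resize(im,None,fx=6,fy=6,interpolation=0))
E
```

```text
time_s: 6.05
tool_pos: [0.5213, -0.1861, 0.2843]
tool_rot: [179.5, 0.1, 97.2]
force: [-0.5, -0.3, -0.2]
grip_width: 0.0006
```

View pics/side3c.png

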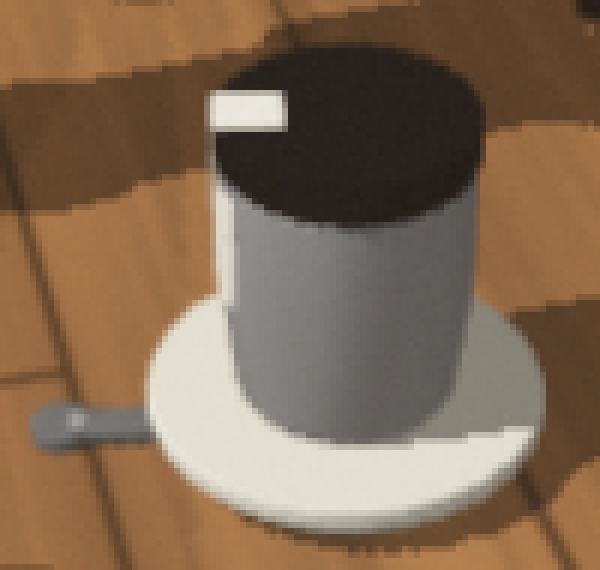

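View pics/top3.png

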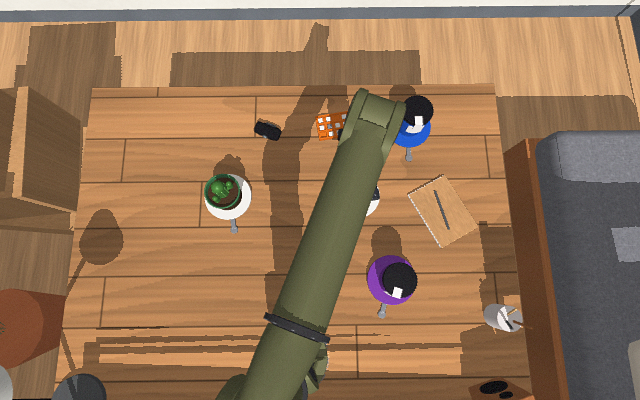

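View pics/wrist3.png

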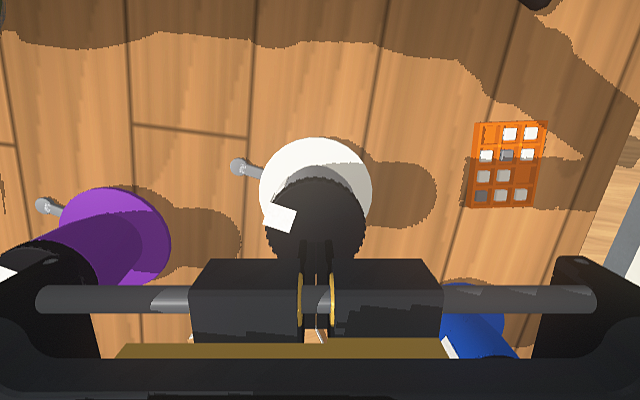

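Side crop: the tongue is now at about (331.3,208.7). The label edge is on the left, towards the pointer. The top view is blocked by the arm. The wrist view shows the tongue at (279,218) and the pointer knob at (240,168). I'll measure both views.

Run:
```python
from h import *
pt=168.6
def rep(n,w):
    d=w[:2]-C;a=np.degrees(np.arctan2(d[1],d[0]));print(n,w,np.hypot(*d),a,'off',(a-pt+180)%360-180)
rep('side',ray('side',(331.3,208.7),.152))
im=cv2.imread('pics/wrist3.png');m=(im[195:245,255:303].min(2)>205).astype(np.uint8)
N,l,s,ce=cv2.connectedComponentsWithStats(m)
print([(s[i],ce[i]+[255,195]) for i in range(1,N) if s[i,4]>30])
rep('wrist',ray('wrist',(279,218),.152));rep('wptr',ray('wrist',(239,168),.008))
rep('sptr',ray('side',(290+50/6,190+425/6),.008))
print(proj('wrist',[*C,.152]))
```

```text
side [ 0.48705717 -0.21392292  0.152     ] 0.03667210324960139 168.55446262186476 off -0.045537378135236395
[(array([  4,   0,  37,  38, 821], dtype=int32), array([275.98416565, 214.08769793]))]
wrist [ 0.48500097 -0.20954889  0.152     ] 0.03974512291197599 162.95362416281338 off -5.646375837186611
wptr [ 0.41076379 -0.19554987  0.008     ] 0.11512990625699752 167.12687143791644 off -1.4731285620835592
sptr [ 0.4070683  -0.20040822  0.008     ] 0.11778139944064447 169.83237581042664 off 1.232375810426646
[315.67139041 233.34175304]
```

Side and wrist views put the label 0 to −6° from the pointer. I'll move the arm aside for a clear top view.

```bash
python3 -m handwheel '[[0,0.03,0,0,0],[0,0.06,0,0,0],[0,0.1,0,0,0],[0,0.14,0,0,0],[0,0.18,0,0,0],[0,0.22,0,0,0],[0,0.25,0,0,0],[0,0.25,0,0,0],[0,0.25,0,0,0]]'
python3 - <<'E'
from h import *
im=read_camera('top');cv2.imwrite('pics/top4.png',im);cv2.imwrite('pics/top4c.png',cv2.resize(im[165:240,320:400],None,fx=6,fy=6,interpolation=0))
E
```

```text
time_s: 7.1
tool_pos: [0.4868, 0.0635, 0.2778]
tool_rot: [-179.8, 0.1, 97.3]
force: [0.8, 0.4, -0.3]
grip_width: 0.0005
```

View pics/top4c.png

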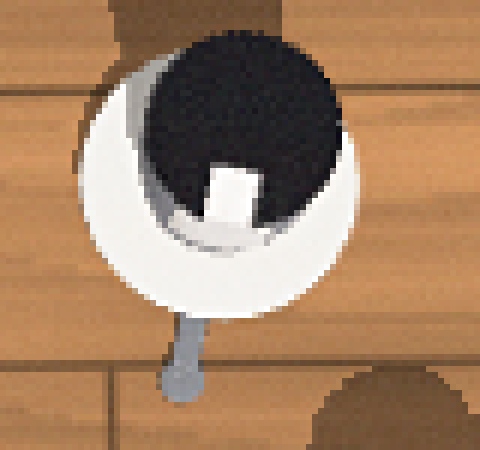

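Top crop: the tongue middle is at (233,195), about 9.5° left of straight down from the lid centre (244,129). The pointer, from plate centre (219,178) to knob (182,383), runs at about 10.2°, so they line up to about 1°. The arm is clear, so I'm handing in.

```bash
python3 -c "
from cell import *
print(sign_off())"
```

```text
the job is handed in; nothing more can be done
None
```

The tumbler's label now faces front over the pointer on its turntable's foot, and I handed the job in at about 7 s. I pressed the closed fingertips on the lid at about 37 mm from the axis and led them about 57° clockwise. The measured upward force was 4 to 8 N, a little above the suggested 5 N. Then I lifted off and moved the arm aside.

**Last checks:**
- **Label to pointer:** the clear top view put the label about 1° from the pointer. The side view gave about 0° and the wrist view about 4–6°; they disagree slightly, but all are inside the 15° limit.
- **Clear of everything:** the gripper was in free air, with force readings at noise level.
- **Cactus pot:** I kept well clear of it and touched nothing but the tumbler's lid, but I did not measure the pot's label afterwards.

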